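# Refit the filter and snap the cover onto a workshop vacuum head

### The job

Put the clean flat filter cassette into the pocket on top of the vacuum's motor head, then set the filter cover over it and push it straight down over the two snap hooks until both sides click and it is held down flat. Push firmly but feel for the clicks and do not force it: the plastic cracks if it is slammed or overpressed. Leave the other things on the bench where they are.

Things in the scene. Friction and masses are not known exactly. Their poses are not given: they have to be found in the camera images.
- vac_head: Motor head of a workshop vacuum, fixed: a round dark grey shell 304 mm across with a box-shaped filter turret, 120 x 200 mm, on top. Its origin is 110 mm straight below the middle of the turret's flat top (the deck), which stands 110 to 125 mm above the bench. x towards the control panel and folded carrying bail (both below the deck), y through the two hooks, z up.
- hook_a (a joint): Snap hook on the deck's +y side, 73 mm from the middle: a springy grey upright strip 18 mm wide (x), 4 mm thick, 36 mm high above the deck. 0 = upright at rest; it bends towards the middle (at most 0.2 rad) and springs back. A passing cover ear bends it by about 0.09 rad; when it clicks it springs back to 0 with its barb over the ear.
- hook_b (a joint): The same hook mirrored at y = -73 mm. The barbs point outwards and stand 5 mm proud of the strips; their flat undersides are 16 mm above the deck, and above them a slope runs in to the tip, which is 12 mm wide and 1.5 mm thick.
- cover: Filter cover, 120 g, black plastic: an open-bottomed hood 76 mm (x) x 120 mm (y) x 36 mm high (inside 70 x 114 x 32) with a grip rib on top and a slotted ear at either end. Origin in the middle of the open underside, z up; it lies upright on the bench. Half a turn makes no difference. Seated, it is centred on the head with its y along the head's y.
- cover_grip (a point): Point in the grip rib, 10 mm below the rib's top and 58 mm above the cover's rim. The rib is 16 mm thick (x), 70 mm long (y) and rises 32 mm from the hood's top. A steady straight push of about 15 to 24 N snaps both sides; past 45 N between cover and head it cracks.
- slot_a (a point): Middle of the slot in the +y ear, on the ear's upper side, 15 mm above the cover's rim. The ear is 4 mm thick, 42 mm wide and reaches out to y = 86 mm; its slot for a hook is 24 mm (x) x 12 mm (y, from 65 to 77 mm). The hook tips enter the slots when the rim is 25 mm above the deck; the ears start to bend the hooks soon after and click when the rim is some 1.5 mm above the deck.
- slot_b (a point): The same in the cover's -y ear. Under the cover's rim a springy black rubber seal round the pocket stands 4 mm proud of the deck; it pushes back with about 2 N per mm and goes flush. Once the hooks have clicked, the seal holds the cover up against the barbs, its rim about 1 mm above the deck: that is home.
- filter: Flat filter cassette, 90 g: a grey frame 52 (x) x 100 (y) x 34 mm high, white pleats on top. Origin in the middle of its underside, z up; it lies upright on the bench. It goes into the pocket in the middle of the deck: 8 mm deep, 58 x 108 mm at the floor, walls flaring to 66 x 114 mm at the deck, long side along the head's y. Seated, it lies on the pocket floor and stands 26 mm out of the deck.
- cartridge: Bystander: a round pleated cartridge filter, 92 mm across and 110 mm high, standing on end (origin under it).
- tape_measure: Bystander: a black and yellow tape measure, 72 x 36 x 66 mm (origin under it).
- screwdriver: Bystander: a screwdriver 200 mm long, lying.
- offcut: Bystander: a wooden offcut 130 x 55 x 22 mm (origin under it).
- screw_jar: Bystander: a glass jar 66 mm across and 85 mm high (origin under it).
- bench_brush: Bystander: a bench brush 260 mm long, lying.
Mind the look-alikes: they are no part of the job. What is shaped like the cover but blue is not meant.

How it is judged:
By the outcome, as a careful person would: the job done as asked, in the order asked, and still so for the second after the job is handed in, with the robot touching nothing.
It also fails if it takes over 72 s, if anything falls off the work surface, if the arm or the gripper's body presses on something with over 40 N, if the wrist force passes 120 N, or if a joint passes its speed limit or range.

### The arm

A 6-joint arm with a two-finger parallel gripper is mounted at the origin on the work surface. World frame = base frame: x ahead of the robot, y to its left, z up, the work surface at z = 0. Lengths are in m, angles in degrees, forces in N, time in s.
With the tool pointing down it reaches from about 0.375 to 0.975 m from the base axis. Payload 3.8 kg.
Tool frame: the origin (TCP) lies at the very end of the fingers, on their centre line; the grasp point (between the pads) lies 19 mm behind it; z points along the fingers, y is the line along which they close (so a half turn about z gives the same grasp; the last joint's range is limited). The gripper opens to 85 mm and grips with 20 to 120 N. Pads are 22 mm wide; open, the fingers measure 114 mm over their backs; the gripper's body (76 mm by 85 mm) begins 54 mm behind the grasp point. The pads swing forward as they close: fully open they stand 13 mm farther back than shut.
Start: joints at [-77.172, 15.12, 91.902, -0, 72.978, -2.114], TCP at [0.174, -0.652, 0.231] pointing down, gripper open.
Joint ranges: [-150.88, 150.88], [-54.13, 125.18], [17.81, 147.31], [-75.09, 255.09], [0, 152.58], [-146.25, 146.25]. Speed limits (degrees/s): [147.25, 147.25, 180, 180, 180, 180].

### API

Orientations are given as a 3x3 rotation matrix whose columns are the frame's x, y, z axes.
In Python, from station import ctrl gives the robot as it stands. The module is installed in compiled form; this text tells all that it offers.
- The arm moves only by the tool arm_command, never from a script. Its argument "steps" is a list of rows, each a list of 7 numbers: the opening, from -1 (shut) to 1 (fully open), then the shift along the tool's x, y, z in units of 25 mm (1.0 is 25 mm), then the turn, a rotation vector about the tool's x, y, z in units of 5 degrees (1.0 is 5 degrees). A call has 1 to 12 rows; each row is the pose to reach, as a shift and turn from the pose commanded when the call began, along the tool's axes at that moment; what a row does not reach only later rows make up. A row lasts 1/10 s, in which the tool goes at most 50 mm and 8.59 degrees, less where a joint would pass 70% of its speed; a pose out of reach is approached as far as the arm can. A call with a gripper value outside its range is refused whole. The fingers move at their own pace and stop on an object; "force" is the grip in N (left out, the last holds). Time passes only in rows, so rows that repeat a pose let the fingers close. It gives the time, the measured TCP pose, the force, the opening and the grip force at its end, in the units of the state.
- ctrl.get_state(): the state, without advancing time (a new reading comes with each control period).
- ctrl.snapshot(name): name is "side" or "top"; returns a dict with "img" (420x560x3 uint8, red, green, blue), "camera_matrix" (3x3 intrinsics, pixels), "D" ([k1, k2, p1, p2, k3] as OpenCV has them; the pictures are not rectified), "world_from_camera" (4x4, takes a point from camera to world coordinates). Camera axes: x right, y down, z forward; pixel columns grow to the right and rows downward; lengths in m; the calibration is good to about 2 mm. A picture is of the moment at which its call begins. There is no depth.
- ctrl.finish_job(): hands the job in; it is judged then, once.
The state is a dict: "clock": time; "qpos": joint angles; "qd": joint speeds; "joint_efforts": joint torques, N m; "ee_pos": TCP position; "ee_rot": TCP orientation; "ft_force": force on the tool from outside, world axes, zero at the start; "torque": the same for the moment, N m; "finger_gap": opening from 0.0 (shut) to 1.0 (fully open); "finger_force": force on a finger pad.
Only numpy, scipy, OpenCV 4.12 (cv2) and the standard library are available. Lean on these libraries where they do the work, as an engineer would, in place of code of your own. Each camera call takes 0.05 s, during which the arm holds its last target. There are 200 camera calls.

## Working session

There is one attempt and no reset: what is moved stays moved. The work goes in short steps, Python scripts to look and compute and a tool call to move; the robot and the scene stay as the last step left them, time stands still between calls to the robot, and variables do not carry over. Pictures are saved under pics/ and viewed, at most 10 in all, crops included, and the job is handed in when it is done.

Besides the shell and the picture viewer there is one more tool, called by a JSON object that holds its "op" and its "data", one argument or row to a line. arm_command: Moves the arm, as the interface text tells. Its arguments: {"type":"object","properties":{"steps":{"type":"array"},"force":{"type":"number"}},"required":["steps"]}

```bash
mkdir -p pics; cat > h.py <<'E'
import numpy as np, cv2
from station import ctrl
def snap(n,f=None):
    s=ctrl.snapshot(n)
    if f: cv2.imwrite('pics/'+f,s['img'][:,:,::-1])
    return s
def ray(s,px):
    K=np.array(s['camera_matrix']);D=np.array(s['D']);T=np.array(s['world_from_camera'])
    p=cv2.undistortPoints(np.array(px,float).reshape(-1,1,2),K,D).reshape(-1,2)
    d=np.c_[p,np.ones(len(p))]@T[:3,:3].T
    return T[:3,3],d
def atz(s,px,z):
    o,d=ray(s,px); return o+d*((z-o[2])/d[:,2])[:,None]
def proj(s,P):
    T=np.linalg.inv(np.array(s['world_from_camera']))
    return cv2.projectPoints(np.array(P,float).reshape(-1,1,3),cv2.Rodrigues(T[:3,:3])[0],T[:3,3],np.array(s['camera_matrix']),np.array(s['D']))[0].reshape(-1,2)
E
python3 - <<'E'
from h import *
for n in('side','top'):
    s=snap(n,n+'0.png'); print(n,np.round(s['world_from_camera'],3).tolist())
st=ctrl.get_state();print(st['clock'],np.round(st['ee_rot'],3).tolist(),st['ft_force'])
E
```

```text
side [[0.991, -0.09, 0.095, 0.41], [-0.131, -0.655, 0.745, -1.196], [-0.005, -0.751, -0.661, 1.171], [0.0, 0.0, 0.0, 1.0]]
top [[0.024, -0.99, 0.14, 0.443], [-0.999, -0.027, -0.017, 0.034], [0.021, -0.14, -0.99, 1.082], [0.0, 0.0, 0.0, 1.0]]
0.1 [[0.966, 0.258, -0.0], [0.258, -0.966, 0.002], [0.0, -0.002, -1.0]] [ 0.17957054 -0.06673373 -0.59918897]
```

View pics/side0.png

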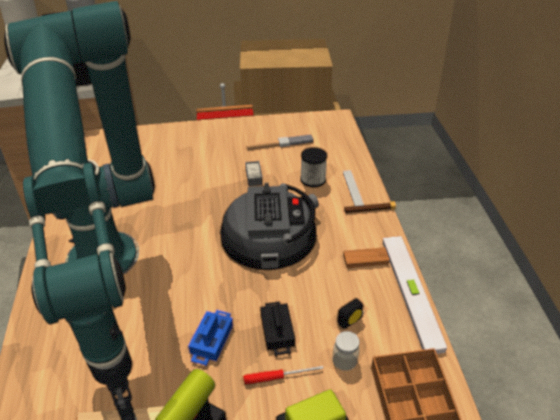

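View pics/top0.png

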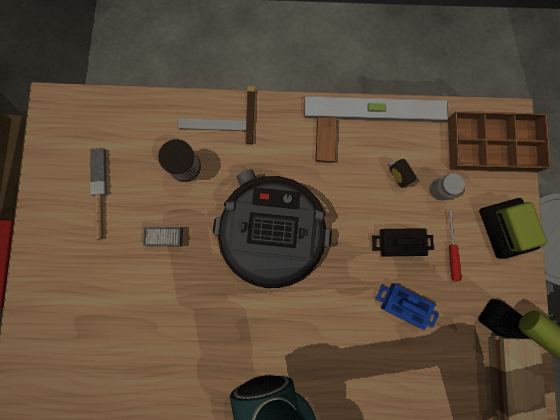

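The side view shows the head at about (268,225), the filter at (254,173), the black cover at (278,327) and the blue decoy at (212,336). In the top view the filter is at (162,237), the turret at (272,230) and the cover at (403,242). I'll enlarge the top view to get corners.

```bash
python3 - <<'E'
import cv2
i=cv2.imread('pics/top0.png')
a=cv2.resize(i[190:280,135:195],None,fx=6,fy=6,interpolation=cv2.INTER_CUBIC)[:540]
b=cv2.resize(i[190:280,365:440],None,fx=6,fy=6,interpolation=cv2.INTER_CUBIC)[:540]
cv2.imwrite('pics/c1.png',cv2.convertScaleAbs(cv2.hconcat([a[:, :340],b]),alpha=1.8,beta=15))
c=cv2.resize(i[180:275,210:340],None,fx=6,fy=6,interpolation=cv2.INTER_CUBIC)
cv2.imwrite('pics/c2.png',cv2.convertScaleAbs(c,alpha=2,beta=15))
E
```

```text
(no output)
```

View pics/c1.png

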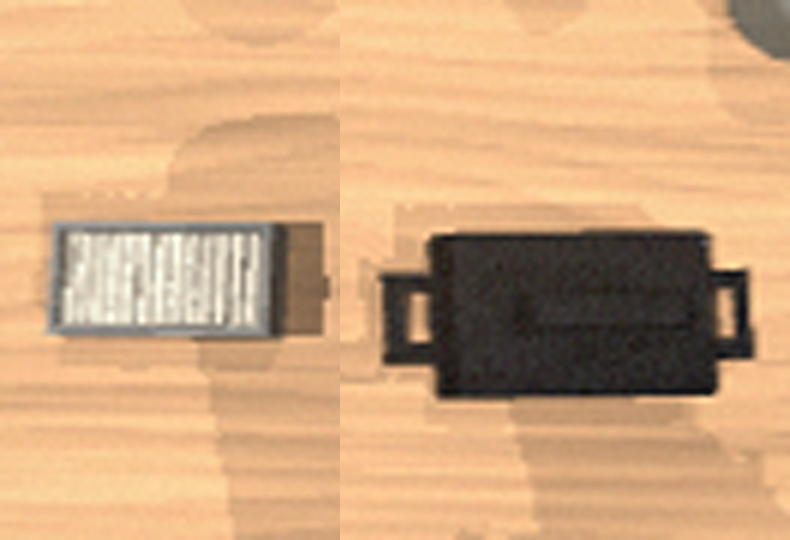

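View pics/c2.png

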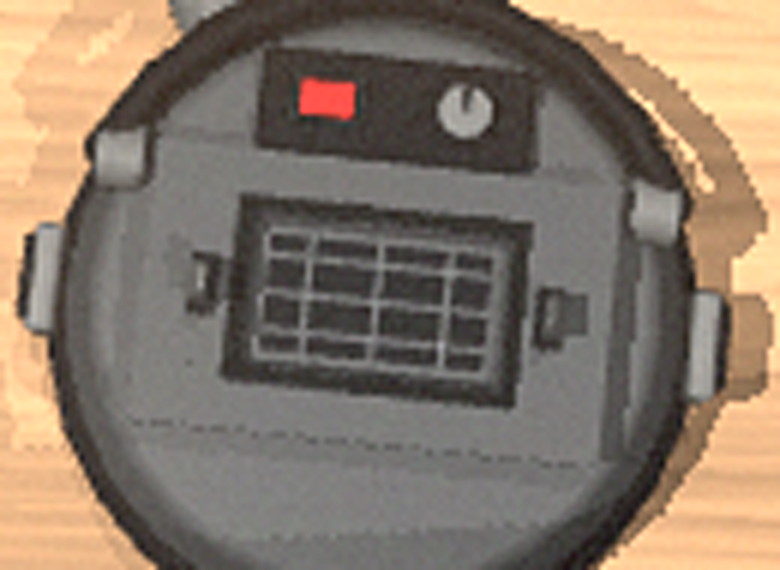

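The filter's top corners in the crop are about (53,225), (272,225), (275,335) and (47,335). The cover's hood-top corners are (432,235) to (717,396), and its ears end at x=384 and x=750. The seal's outer corners on the deck are (243,193), (532,223), (513,408) and (222,380), with hooks near (205,282) and (550,320).

```bash
cat > m.py <<'E'
from h import *
s=snap('top'); sd=snap('side')
f=lambda P,ox,oy:(np.array(P,float)+.5)/6-.5+[ox,oy]
def rep(n,Q):
    Q=Q[:,:2];e=[Q[0]-Q[1],Q[3]-Q[2],Q[0]-Q[3],Q[1]-Q[2]]
    print(n,Q.mean(0).round(4),'len',np.round([np.hypot(*v) for v in e],4),'yaw',np.degrees([np.arctan2(-v[0],v[1]) for v in e[:2]]).round(1),np.degrees([np.arctan2(v[1],v[0]) for v in e[2:]]).round(1))
rep('filter',atz(s,f([(50,223),(275,223),(275,337),(47,337)],135,190),.034))
rep('cover',atz(s,f([(432,235),(710,233),(717,396),(438,398)],365-340/6,190),.036))
rep('ears',atz(s,f([(384,275),(748,270),(753,357),(386,360)],365-340/6,190),.015))
S=f([(243,193),(532,223),(513,408),(222,380)],210,180)
for z in(.11,.1175,.125):
    Q=atz(s,S,z+.002);rep('seal%.4f'%z,Q);print(proj(sd,Q).round(1).tolist())
im=sd['img'][175:280,205:335,::-1]
cv2.imwrite('pics/c3.png',cv2.convertScaleAbs(cv2.resize(im,None,fx=5.6,fy=5.6,interpolation=cv2.INTER_CUBIC),alpha=2,beta=15))
E
python3 m.py
```

```text
filter [0.5012 0.3276] len [0.1019 0.1026 0.0518 0.052 ] yaw [1.4 1.3] [2.7 3.4]
cover [ 0.5017 -0.3378] len [0.1289 0.1281 0.0746 0.0747] yaw [1.9 1.9] [1.2 0.6]
ears [ 0.5026 -0.3422] len [0.1718 0.1723 0.0397 0.0407] yaw [2.3 1.9] [0.6 1.3]
seal0.1100 [0.5206 0.0254] len [0.1246 0.1239 0.0803 0.0794] yaw [-4.5 -4.1] [-4.4 -4.9]
[[278.8, 194.3], [280.9, 221.3], [253.7, 222.2], [252.8, 195.3]]
seal0.1175 [0.52   0.0255] len [0.1236 0.1229 0.0796 0.0788] yaw [-4.5 -4.1] [-4.4 -4.9]
[[278.5, 192.5], [280.5, 219.3], [253.5, 220.2], [252.7, 193.5]]
seal0.1250 [0.5194 0.0255] len [0.1226 0.122  0.079  0.0782] yaw [-4.5 -4.1] [-4.4 -4.9]
[[278.2, 190.7], [280.2, 217.3], [253.3, 218.2], [252.5, 191.7]]
```

View pics/c3.png

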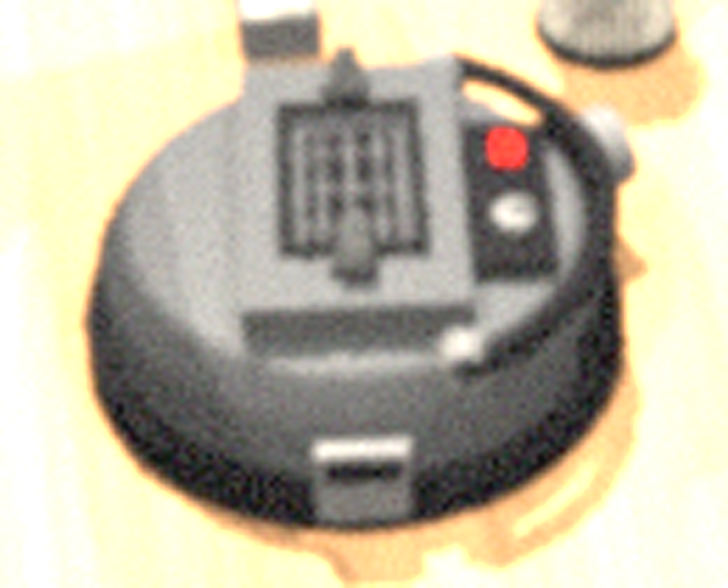

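The deck height fits 0.1165 m, because the seal rows seen from the side (193 to 220) agree with the top-view projection. Sizes also check out: the filter at 102 x 52 mm and the cover ear to ear at 172 mm. Next is a helper that converts world targets into move units.

```bash
cat > go.py <<'E'
import sys
from h import *
from scipy.spatial.transform import Rotation as R
st=ctrl.get_state();r=np.array(st['ee_rot']);p=np.array(st['ee_pos'])
def to(x,y,z,yaw):
    a=np.radians(yaw);c,s=np.cos(a),np.sin(a)
    G=np.array([[c,s,0],[s,-c,0],[0,0,-1.]])
    print('shift',((r.T@(np.array([x,y,z])-p))/.025).round(3),'turn',(np.degrees(R.from_matrix(r.T@G).as_rotvec())/5).round(3))
if __name__=='__main__':
    a=[float(v) for v in sys.argv[1:]]
    for i in range(0,len(a),4): to(*a[i:i+4])
    print(round(st['clock'],2),p.round(4),np.round(st['ft_force'],2),np.round(st['qpos'],1),st['finger_gap'])
E
python3 go.py .5 -.3 .26 92
```

```text
shift [ 16.228 -10.232  -1.167] turn [-1.3000e-02 -1.2000e-02 -1.5411e+01]
0.2 [ 0.174  -0.6517  0.2304] [ 0.87 -0.67  0.5 ] [-77.2  15.2  92.    0.   73.   -2.1] 0.9981298596187161
```

{"op": "arm_command", "data": {
  "steps": [
    [1,16.23,-10.23,-1.17,0,0,-15.41],
    [1,16.23,-10.23,-1.17,0,0,-15.41],
    [1,16.23,-10.23,-1.17,0,0,-15.41],
    [1,16.23,-10.23,-1.17,0,0,-15.41],
    [1,16.23,-10.23,-1.17,0,0,-15.41],
    [1,16.23,-10.23,-1.17,0,0,-15.41],
    [1,16.23,-10.23,-1.17,0,0,-15.41],
    [1,16.23,-10.23,-1.17,0,0,-15.41],
    [1,16.23,-10.23,-1.17,0,0,-15.41],
    [1,16.23,-10.23,-1.17,0,0,-15.41],
    [1,16.23,-10.23,-1.17,0,0,-15.41],
    [1,16.23,-10.23,-1.17,0,0,-15.41]
  ],
  "force": 40
}}

```text
clock: 1.4
ee_pos: [0.5003, -0.2999, 0.2603]
ee_rot: [[-0.037, 0.999, -0.001], [0.999, 0.037, -0.0], [-0.0, -0.001, -1.0]]
ft_force: [0.2, -0.9, -1.1]
finger_gap: 1.0
finger_force: 0.0
```

```bash
python3 go.py .5012 .2 .25 92 .5012 .3276 .12 92
```

```text
shift [19.983  0.771  0.406] turn [-0.009  0.003  0.02 ]
shift [25.085  0.962  5.605] turn [-0.009  0.003  0.02 ]
1.4 [ 0.5003 -0.2999  0.2603] [ 0.23 -0.93 -1.08] [-33.4   4.3 101.4  -0.   74.3 -35.5] 1.000441724052796
```

{"op": "arm_command", "data": {
  "steps": [
    [1,20,0.77,0.4,0,0,0],
    [1,20,0.77,0.4,0,0,0],
    [1,20,0.77,0.4,0,0,0],
    [1,20,0.77,0.4,0,0,0],
    [1,20,0.77,0.4,0,0,0],
    [1,20,0.77,0.4,0,0,0],
    [1,20,0.77,0.4,0,0,0],
    [1,20,0.77,0.4,0,0,0],
    [1,20,0.77,0.4,0,0,0],
    [1,20,0.77,0.4,0,0,0],
    [1,25.09,0.96,3.0,0,0,0],
    [1,25.09,0.96,5.6,0,0,0]
  ]
}}

```text
clock: 2.6
ee_pos: [0.5052, 0.2772, 0.1914]
ee_rot: [[-0.034, 0.999, 0.008], [0.999, 0.034, 0.004], [0.004, 0.008, -1.0]]
ft_force: [0.8, -0.0, -0.4]
finger_gap: 1.007
finger_force: 0.0
```

```bash
python3 go.py .5012 .3276 .09 92 .5012 .3276 .01 92
```

```text
shift [ 2.007 -0.121  4.063] turn [ 0.09  -0.041 -0.007]
shift [ 1.996 -0.146  7.263] turn [ 0.09  -0.041 -0.007]
2.6 [0.5052 0.2772 0.1914] [ 0.83 -0.02 -0.43] [ 26.3   5.8 107.1  -0.   66.6  24.3] 1.0065409774546712
```

{"op": "arm_command", "data": {
  "steps": [
    [1,2.0,-0.12,3.2,0,0,0],
    [1,2.0,-0.12,3.2,0,0,0],
    [1,2.0,-0.12,3.2,0,0,0],
    [1,2.0,-0.12,3.2,0,0,0],
    [1,2.0,-0.12,3.2,0,0,0]
  ]
}}

```text
clock: 3.1
ee_pos: [0.4993, 0.3237, 0.1104]
ee_rot: [[-0.033, 0.999, 0.003], [0.999, 0.033, 0.001], [0.001, 0.003, -1.0]]
ft_force: [0.5, -0.4, -0.0]
finger_gap: 1.0
finger_force: 0.0
```

```bash
python3 go.py .5012 .3276 .01 92; python3 - <<'E'
from h import *
a=snap('top')['img'][170:290,100:220,::-1];b=snap('side')['img'][120:240,200:320,::-1]
cv2.imwrite('pics/d1.png',cv2.hconcat([cv2.resize(v,None,fx=3.3,fy=3.3,interpolation=3-1) for v in(a,b)]))
E
```

```text
shift [0.151 0.068 4.016] turn [ 0.033 -0.01  -0.02 ]
3.1 [0.4993 0.3237 0.1104] [ 0.46 -0.4  -0.  ] [ 30.6  12.4 108.8  -0.   58.7  28.7] 1.000390980015334
```

View pics/d1.png

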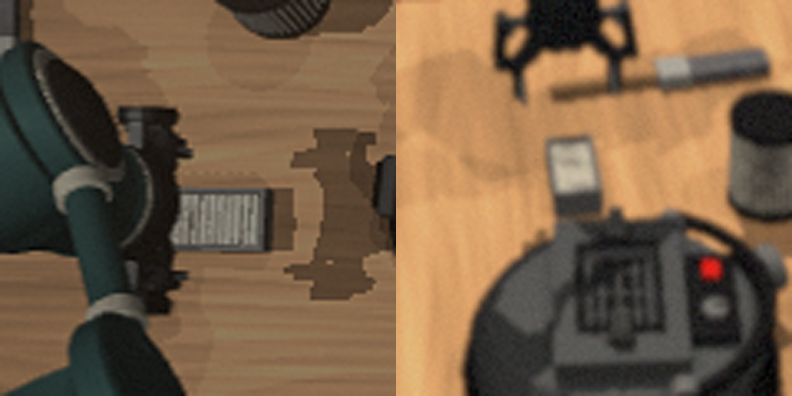

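The open fingers straddle the filter in both views: in the side panel they are at x 515 and 615 and the filter is below at 575. I'll descend to just above grasp height and settle.

{"op": "arm_command", "data": {
  "steps": [
    [1,0.05,0.07,3.4,0,0,0],
    [1,0.05,0.07,3.4,0,0,0],
    [1,0.05,0.07,3.4,0,0,0],
    [1,0.05,0.07,3.4,0,0,0],
    [1,0.05,0.07,3.4,0,0,0]
  ]
}}

```text
clock: 3.7
ee_pos: [0.5015, 0.3268, 0.0265]
ee_rot: [[-0.034, 0.999, 0.004], [0.999, 0.034, 0.003], [0.002, 0.005, -1.0]]
ft_force: [-0.3, 0.4, 0.2]
finger_gap: 0.996
finger_force: 0.0
```

```bash
python3 go.py .5012 .3276 .01 92
```

```text
shift [ 0.032 -0.015  0.66 ] turn [ 0.052 -0.028 -0.008]
3.7 [0.5015 0.3268 0.0265] [-0.31  0.39  0.22] [ 30.7  18.4 111.3  -0.   49.9  28.7] 0.995519166853006
```

{"op": "arm_command", "data": {
  "steps": [
    [1,0.03,0,0.6,0.03,0,0],
    [1,0.03,0,0.6,0.03,0,0],
    [1,0.03,0,0.6,0.03,0,0],
    [-0.2,0.03,0,0.6,0.03,0,0],
    [-1,0.03,0,0.6,0.03,0,0],
    [-1,0.03,0,0.6,0.03,0,0],
    [-1,0.03,0,0.6,0.03,0,0],
    [-1,0.03,0,0.6,0.03,0,0],
    [-1,0.03,0,0.6,0.03,0,0],
    [-1,0.03,0,0.6,0.03,0,0],
    [-1,0.03,0,0.6,0.03,0,0],
    [-1,0.03,0,0.6,0.03,0,0]
  ],
  "force": 40
}}

```text
clock: 4.9
ee_pos: [0.4997, 0.327, 0.009]
ee_rot: [[-0.035, 0.999, -0.001], [0.999, 0.035, 0.001], [0.001, -0.001, -1.0]]
ft_force: [-0.2, 0.3, 5.9]
finger_gap: 0.6
finger_force: 43.9
```

```bash
python3 go.py .5012 .3276 .2 92
```

```text
shift [ 0.029  0.05  -7.641] turn [-0.017 -0.008 -0.002]
4.9 [0.4997 0.327  0.009 ] [-0.21  0.31  5.89] [3.080e+01 1.990e+01 1.117e+02 1.000e-01 4.850e+01 2.870e+01] 0.5995443205559529
```

{"op": "arm_command", "data": {
  "steps": [
    [-1,0,0,-4,0,0,0],
    [-1,0,0,-9,0,0,0],
    [-1,0,0,-9,0,0,0],
    [-1,0,0,-9,0,0,0],
    [-1,0,0,-9,0,0,0],
    [-1,0,0,-9,0,0,0],
    [-1,0,0,-9,0,0,0]
  ]
}}

```text
clock: 5.6
ee_pos: [0.499, 0.3262, 0.2323]
ee_rot: [[-0.035, 0.999, -0.004], [0.999, 0.035, -0.001], [-0.001, -0.004, -1.0]]
ft_force: [-0.4, -0.8, -1.7]
finger_gap: 0.6
finger_force: 43.3
```

```bash
python3 go.py .52 .0255 .23 85.6
```

```text
shift [-12.05    0.421   0.099] turn [-0.044  0.011  1.278]
5.6 [0.499  0.3262 0.2323] [-0.36 -0.8  -1.72] [3.070e+01 6.800e+00 1.017e+02 1.000e-01 7.180e+01 2.870e+01] 0.6003958810186094
```

{"op": "arm_command", "data": {
  "steps": [
    [-1,-12.05,0.42,0.1,0,0,1.28],
    [-1,-12.05,0.42,0.1,0,0,1.28],
    [-1,-12.05,0.42,0.1,0,0,1.28],
    [-1,-12.05,0.42,0.1,0,0,1.28],
    [-1,-12.05,0.42,0.1,0,0,1.28],
    [-1,-12.05,0.42,0.1,0,0,1.28],
    [-1,-12.05,0.42,0.1,0,0,1.28],
    [-1,-12.05,0.42,0.1,0,0,1.28],
    [-1,-12.05,0.42,0.1,0,0,1.28],
    [-1,-12.05,0.42,0.1,0,0,1.28]
  ]
}}

```text
clock: 6.6
ee_pos: [0.52, 0.0273, 0.2296]
ee_rot: [[0.075, 0.997, -0.005], [0.997, -0.075, 0.0], [-0.0, -0.005, -1.0]]
ft_force: [-0.5, 0.1, -1.2]
finger_gap: 0.601
finger_force: 43.2
```

```bash
python3 go.py .52 .0255 .145 85.6
```

```text
shift [-0.069  0.024  3.383] turn [-0.056  0.001  0.02 ]
6.6 [0.52   0.0273 0.2296] [-0.52  0.08 -1.22] [  0.2  -1.4 110.5   0.   71.2   4.5] 0.6008841833414083
```

{"op": "arm_command", "data": {
  "steps": [
    [-1,-0.03,0,3.4,-0.05,0,0],
    [-1,-0.03,0,3.4,-0.05,0,0],
    [-1,-0.03,0,3.4,-0.05,0,0],
    [-1,-0.03,0,3.4,-0.05,0,0],
    [-1,-0.03,0,3.4,-0.05,0,0]
  ]
}}

```text
clock: 7.1
ee_pos: [0.5223, 0.0259, 0.1482]
ee_rot: [[0.076, 0.997, 0.006], [0.997, -0.076, -0.0], [0.0, 0.006, -1.0]]
ft_force: [0.5, -0.5, -0.3]
finger_gap: 0.604
finger_force: 43.1
```

```bash
python3 go.py .52 .0255 .128 85.6; cat > v.py <<'E'
import sys
from h import *
s=snap('side');im=s['img'][150:250,205:335,::-1]
cv2.imwrite('pics/'+sys.argv[1],cv2.convertScaleAbs(cv2.resize(im,None,fx=6,fy=6,interpolation=2),alpha=1.8,beta=15))
st=ctrl.get_state();p=np.array(st['ee_pos']);R=np.array(st['ee_rot'])
# expected filter bottom corners from tool (tool x = filter y, tool y = filter x), z just under tip
C=[p+R@[a*.05,b*.026,.009] for a,b in((1,-1),(1,1),(-1,1),(-1,-1))]
T=[p+R@[a*.05,b*.026,-.025] for a,b in((1,-1),(1,1),(-1,1),(-1,-1))]
print(((proj(s,C+T)-[205,150])*6).round().tolist())
H=np.array([.52,.0255,.1165]);a=np.radians(-4.5);M=np.array([[np.cos(a),-np.sin(a),0],[np.sin(a),np.cos(a),0],[0,0,1]])
print(((proj(s,[H+M@[x*.033,y*.057,0] for x,y in((-1,1),(1,1),(1,-1),(-1,-1))])-[205,150])*6).round().tolist())
E
python3 v.py e1.png
```

```text
shift [-0.021 -0.094  0.808] turn [ 0.064 -0.001  0.012]
7.1 [0.5223 0.0259 0.1482] [ 0.52 -0.5  -0.33] [ 1.000e-01  2.400e+00  1.157e+02 -0.000e+00  6.160e+01  4.500e+00] 0.6039578740641552
[[317.0, 243.0], [420.0, 239.0], [429.0, 368.0], [322.0, 373.0], [315.0, 190.0], [418.0, 186.0], [428.0, 315.0], [319.0, 320.0]]
[[300.0, 270.0], [429.0, 266.0], [439.0, 414.0], [304.0, 419.0]]
```

View pics/e1.png

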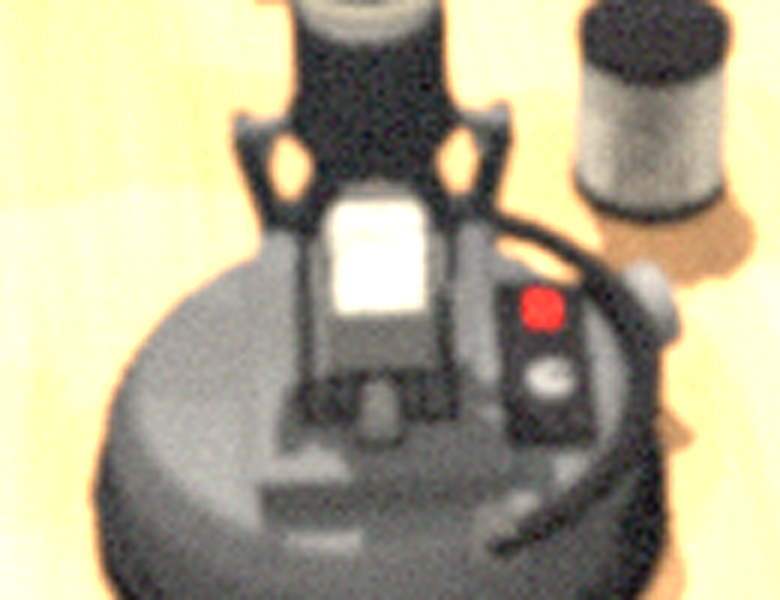

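The held filter's near face is at about (327–440, 367). The seal's near end is centred at about x=379 and the filter at about 383, so it sits about 2 mm too far in +x, which agrees with the target x=0.520. I'll correct that and descend.

{"op": "arm_command", "data": {
  "steps": [
    [-1,-0.02,-0.07,0.6,0.04,0,0],
    [-1,-0.02,-0.07,0.75,0.04,0,0],
    [-1,-0.02,-0.07,0.75,0.04,0,0],
    [-1,-0.02,-0.07,0.75,0.04,0,0],
    [-1,-0.02,-0.07,0.75,0.04,0,0]
  ]
}}

```text
clock: 7.65
ee_pos: [0.5188, 0.0247, 0.1273]
ee_rot: [[0.077, 0.997, -0.001], [0.997, -0.077, -0.0], [-0.0, -0.001, -1.0]]
ft_force: [0.4, -0.0, -0.7]
finger_gap: 0.6
finger_force: 43.3
```

```bash
python3 go.py .52 .0255 .117 85.6
```

```text
shift [0.036 0.044 0.412] turn [-0.015  0.003 -0.003]
7.65 [0.5188 0.0247 0.1273] [ 0.42 -0.05 -0.74] [ -0.    3.6 116.9  -0.   59.7   4.4] 0.6003543824167398
```

{"op": "arm_command", "data": {
  "steps": [
    [-1,0.03,0.04,0.1,0,0,0],
    [-1,0.03,0.04,0.2,0,0,0],
    [-1,0.03,0.04,0.28,0,0,0],
    [-1,0.03,0.04,0.34,0,0,0],
    [-1,0.03,0.04,0.34,0,0,0]
  ]
}}

```text
clock: 8.15
ee_pos: [0.5194, 0.0254, 0.1182]
ee_rot: [[0.077, 0.997, -0.003], [0.997, -0.077, -0.0], [-0.0, -0.002, -1.0]]
ft_force: [-0.1, -0.1, -1.2]
finger_gap: 0.601
finger_force: 43.3
```

No contact yet, so the filter is inside the pocket. I'll feel for the floor.

{"op": "arm_command", "data": {
  "steps": [
    [-1,0,0,0.05,0,0,0],
    [-1,0,0,0.1,0,0,0],
    [-1,0,0,0.1,0,0,0]
  ]
}}

```text
clock: 8.45
ee_pos: [0.5198, 0.0254, 0.1165]
ee_rot: [[0.077, 0.997, -0.001], [0.997, -0.077, -0.0], [-0.0, -0.001, -1.0]]
ft_force: [-0.8, 0.7, 1.6]
finger_gap: 0.596
finger_force: 43.6
```

{"op": "arm_command", "data": {
  "steps": [
    [-1,0,0,0.04,0,0,0],
    [-1,0,0,0.08,0,0,0],
    [-1,0,0,0.08,0,0,0]
  ]
}}

```text
clock: 8.75
ee_pos: [0.5199, 0.0255, 0.1165]
ee_rot: [[0.077, 0.997, -0.002], [0.997, -0.077, -0.0], [-0.0, -0.001, -1.0]]
ft_force: [-6.5, 0.1, 14.1]
finger_gap: 0.601
finger_force: 45.1
```

The floor is at TCP z=0.1165, which puts the deck at about 0.1155. I'll ease off, open and lift.

{"op": "arm_command", "data": {
  "steps": [
    [-1,0,0,-0.08,0,0,0],
    [0.5,0,0,-0.08,0,0,0],
    [1,0,0,-0.08,0,0,0],
    [1,0,0,-0.08,0,0,0],
    [1,0,0,-0.08,0,0,0],
    [1,0,0,-1.5,0,0,0],
    [1,0,0,-3,0,0,0],
    [1,0,0,-5.6,0,0,0],
    [1,0,0,-5.6,0,0,0],
    [1,0,0,-5.6,0,0,0]
  ]
}}

```text
clock: 9.75
ee_pos: [0.5223, 0.0255, 0.2579]
ee_rot: [[0.077, 0.997, 0.006], [0.997, -0.077, -0.0], [0.0, 0.006, -1.0]]
ft_force: [0.8, -0.8, -0.5]
finger_gap: 0.997
finger_force: 0.0
```

```bash
python3 go.py .502 -.342 .14 92 .502 -.342 .25 92
```

```text
shift [-14.719   0.296   4.713] turn [ 0.064  0.    -1.282]
shift [-14.718   0.32    0.313] turn [ 0.064  0.    -1.282]
9.75 [0.5223 0.0255 0.2579] [ 0.8  -0.84 -0.55] [ 1.000e-01 -2.600e+00  1.087e+02 -0.000e+00  7.370e+01  4.500e+00] 0.9969809435071536
```

{"op": "arm_command", "data": {
  "steps": [
    [1,-14.72,0.3,0.3,0,0,-1.28],
    [1,-14.72,0.3,0.3,0,0,-1.28],
    [1,-14.72,0.3,0.3,0,0,-1.28],
    [1,-14.72,0.3,0.3,0,0,-1.28],
    [1,-14.72,0.3,0.3,0,0,-1.28],
    [1,-14.72,0.3,0.3,0,0,-1.28],
    [1,-14.72,0.3,0.3,0,0,-1.28],
    [1,-14.72,0.3,2,0,0,-1.28],
    [1,-14.72,0.3,4.7,0,0,-1.28],
    [1,-14.72,0.3,4.7,0,0,-1.28],
    [1,-14.72,0.3,4.7,0,0,-1.28],
    [1,-14.72,0.3,4.7,0,0,-1.28]
  ]
}}

```text
clock: 10.95
ee_pos: [0.4981, -0.3414, 0.1351]
ee_rot: [[-0.035, 0.999, -0.004], [0.999, 0.035, 0.002], [0.002, -0.004, -1.0]]
ft_force: [1.3, 0.1, 0.2]
finger_gap: 1.002
finger_force: 0.0
```

```bash
python3 go.py .502 -.342 .041 92; python3 - <<'E'
from h import *
f=lambda v,k:cv2.convertScaleAbs(cv2.resize(v,None,fx=k,fy=k,interpolation=2),alpha=1.6,beta=10)
a=snap('top')['img'][185:285,220:320,::-1];b=snap('side')['img'][265:365,225:325,::-1]
cv2.imwrite('pics/e2.png',cv2.hconcat([f(a,4),f(b,4)]))
E
```

```text
shift [-0.035  0.171  3.761] turn [-0.047 -0.021 -0.001]
10.95 [ 0.4981 -0.3414  0.1351] [1.33 0.15 0.18] [-3.680e+01  1.210e+01  1.062e+02 -1.000e-01  6.190e+01 -3.870e+01] 1.001912492610767
```

View pics/e2.png

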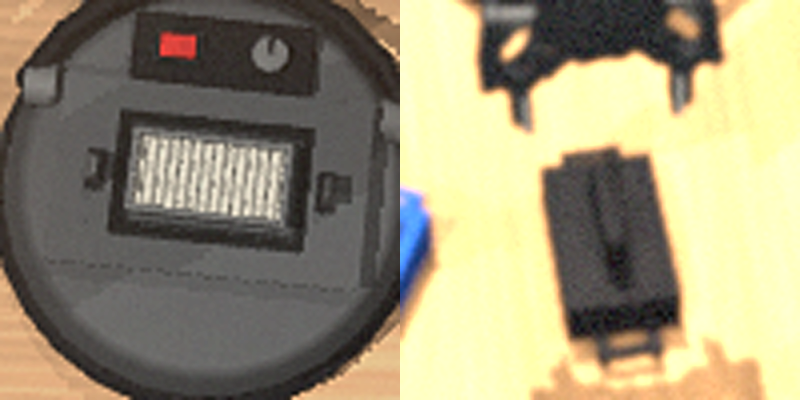

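The filter lies centred in the pocket at about (213,180) in the left panel, and the rib is between the open fingers in the right panel. I'll descend and grip the rib.

{"op": "arm_command", "data": {
  "steps": [
    [1,-0.03,0.1,2,-0.03,0,0],
    [1,-0.03,0.1,3.3,-0.03,0,0],
    [1,-0.03,0.1,3.3,-0.03,0,0],
    [1,-0.03,0.1,3.3,-0.03,0,0],
    [1,-0.03,0.1,3.3,-0.03,0,0]
  ]
}}

```text
clock: 11.55
ee_pos: [0.5035, -0.3442, 0.0575]
ee_rot: [[-0.035, 0.999, 0.005], [0.999, 0.035, -0.003], [-0.004, 0.005, -1.0]]
ft_force: [0.2, -0.1, -0.1]
finger_gap: 0.996
finger_force: 0.0
```

```bash
python3 go.py .502 -.342 .041 92
```

```text
shift [ 0.092 -0.061  0.659] turn [0.059 0.041 0.001]
11.55 [ 0.5035 -0.3442  0.0575] [ 0.23 -0.11 -0.13] [-36.7  17.2 109.    0.   53.4 -38.7] 0.9962283173566334
```

{"op": "arm_command", "data": {
  "steps": [
    [1,0.06,-0.03,0.6,0.02,0,0],
    [1,0.06,-0.03,0.6,0.02,0,0],
    [1,0.06,-0.03,0.6,0.02,0,0],
    [0,0.06,-0.03,0.6,0.02,0,0],
    [-0.4,0.06,-0.03,0.6,0.02,0,0],
    [-1,0.06,-0.03,0.6,0.02,0,0],
    [-1,0.06,-0.03,0.6,0.02,0,0],
    [-1,0.06,-0.03,0.6,0.02,0,0],
    [-1,0.06,-0.03,0.6,0.02,0,0],
    [-1,0.06,-0.03,0.6,0.02,0,0],
    [-1,0.06,-0.03,0.6,0.02,0,0],
    [-1,0.06,-0.03,0.6,0.02,0,0]
  ],
  "force": 80
}}

```text
clock: 12.75
ee_pos: [0.5008, -0.3415, 0.0395]
ee_rot: [[-0.035, 0.999, -0.0], [0.999, 0.035, -0.001], [-0.001, -0.0, -1.0]]
ft_force: [0.3, -0.2, 2.2]
finger_gap: 0.173
finger_force: 78.5
```

```bash
python3 go.py .502 -.342 .24 92; python3 - <<'E'
from h import *
np.save('g.npy',snap('top')['img'])
E
```

```text
shift [-0.027  0.045 -8.019] turn [-0.003  0.006 -0.002]
12.75 [ 0.5008 -0.3415  0.0395] [ 0.32 -0.22  2.17] [-36.6  18.3 109.8  -0.   51.9 -38.6] 0.17289077479666579
```

{"op": "arm_command", "data": {
  "steps": [
    [-1,0,0,-1,0,0,0],
    [-1,0,0,-3,0,0,0],
    [-1,0,0,-5,0,0,0],
    [-1,0,0,-7,0,0,0],
    [-1,0,0,-8.4,0,0,0],
    [-1,0,0,-8.4,0,0,0],
    [-1,0,0,-8.4,0,0,0]
  ]
}}

```text
clock: 13.5
ee_pos: [0.5007, -0.3412, 0.2495]
ee_rot: [[-0.035, 0.999, -0.0], [0.999, 0.035, -0.001], [-0.001, -0.0, -1.0]]
ft_force: [-0.4, 0.7, -1.8]
finger_gap: 0.178
finger_force: 78.2
```

```bash
python3 go.py .52 .0255 .245 85.6
```

```text
shift [14.633  1.282  0.17 ] turn [-0.002  0.007  1.279]
13.5 [ 0.5007 -0.3412  0.2495] [-0.39  0.74 -1.82] [-36.6   7.1  99.5  -0.   73.4 -38.6] 0.1783367156643933
```

{"op": "arm_command", "data": {
  "steps": [
    [-1,3,0.26,0.1,0,0,0.3],
    [-1,14.63,1.28,0.17,0,0,1.28],
    [-1,14.63,1.28,0.17,0,0,1.28],
    [-1,14.63,1.28,0.17,0,0,1.28],
    [-1,14.63,1.28,0.17,0,0,1.28],
    [-1,14.63,1.28,0.17,0,0,1.28],
    [-1,14.63,1.28,0.17,0,0,1.28],
    [-1,14.63,1.28,0.17,0,0,1.28],
    [-1,14.63,1.28,0.17,0,0,1.28],
    [-1,14.63,1.28,0.17,0,0,1.28],
    [-1,14.63,1.28,0.17,0,0,1.28],
    [-1,14.63,1.28,0.17,0,0,1.28]
  ]
}}

```text
clock: 14.7
ee_pos: [0.5196, 0.0242, 0.2441]
ee_rot: [[0.079, 0.997, -0.002], [0.997, -0.079, -0.0], [-0.001, -0.002, -1.0]]
ft_force: [0.4, -0.5, -1.3]
finger_gap: 0.17
finger_force: 78.1
```

```bash
python3 go.py .52 .0255 .20 85.6
```

```text
shift [0.056 0.015 1.764] turn [-0.025  0.007 -0.022]
14.7 [0.5196 0.0242 0.2441] [ 0.44 -0.46 -1.25] [-1.000e-01 -2.200e+00  1.097e+02 -0.000e+00  7.260e+01  4.500e+00] 0.17042387153915978
```

{"op": "arm_command", "data": {
  "steps": [
    [-1,0.04,0.01,1,0,0,0],
    [-1,0.04,0.01,2,0,0,0],
    [-1,0.04,0.01,2,0,0,0],
    [-1,0.04,0.01,2,0,0,0],
    [-1,0.04,0.01,2,0,0,0],
    [-1,0.04,0.01,2,0,0,0]
  ]
}}

```text
clock: 15.3
ee_pos: [0.5214, 0.0261, 0.1966]
ee_rot: [[0.077, 0.997, 0.002], [0.997, -0.077, -0.0], [0.0, 0.002, -1.0]]
ft_force: [-0.2, 0.3, -0.8]
finger_gap: 0.173
finger_force: 78.2
```

```bash
python3 go.py .52 .0255 .19 85.6; cat > w.py <<'E'
import sys
from h import *
f=lambda v,k:cv2.convertScaleAbs(cv2.resize(v,None,fx=k,fy=k,interpolation=2),alpha=2.2,beta=20)
t=snap('top');s=snap('side')
a=t['img'][175:275,210:340,::-1];b=s['img'][160:260,205:335,::-1]
cv2.imwrite('pics/'+sys.argv[1],cv2.vconcat([f(a,3),f(b,3)]) if 0 else cv2.hconcat([cv2.resize(f(a,3),(390,300)),cv2.resize(f(b,3),(390,300))]))
st=ctrl.get_state();p=np.array(st['ee_pos']);R=np.array(st['ee_rot'])
E=[p+R@[a*.086,b*.021,.0245] for a,b in((1,-1),(1,1),(-1,1),(-1,-1))]   # ear outer corners, cover y=tool x
S=[p+R@[a*.071,0,.0245] for a in(1,-1)]
H=np.array([.52,.0255,.1155+.036]);A=np.radians(-4.5);u=np.array([-np.sin(A),np.cos(A),0])
K=[H+u*.073,H-u*.073]
print('top',((proj(t,E+S+K)-[210,175])*3).round().tolist());print('side',((proj(s,E+S+K)-[205,160])*3+[390,0]).round().tolist())
E
python3 w.py f1.png
```

```text
shift [-0.03  -0.054  0.264] turn [ 0.024 -0.    -0.006]
15.3 [0.5214 0.0261 0.1966] [-0.21  0.33 -0.76] [ 1.000e-01 -1.000e-01  1.128e+02 -0.000e+00  6.720e+01  4.600e+00] 0.17300269294467255
top [[77.0, 173.0], [83.0, 120.0], [296.0, 142.0], [292.0, 195.0], [99.0, 148.0], [275.0, 166.0], [99.0, 152.0], [277.0, 170.0]]
side [[550.0, 44.0], [591.0, 43.0], [599.0, 154.0], [554.0, 156.0], [571.0, 53.0], [576.0, 144.0], [571.0, 68.0], [575.0, 162.0]]
```

View pics/f1.png

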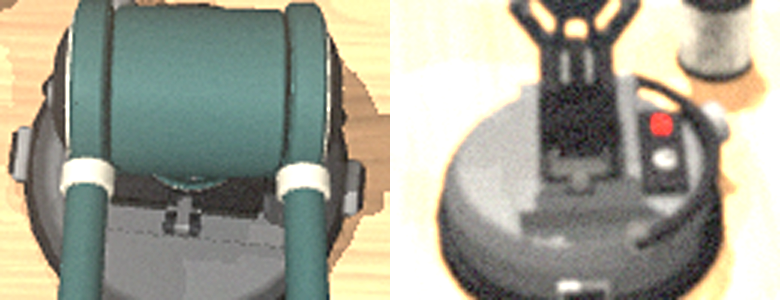

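The side panel shows the cover hood centred above the turret with the near ear at about (578,170) over the near hook, matching the predicted (575,162). The top view is blocked by the arm. Both grasps centred 1 to 1.5 mm below the vision x, so I'll target x=0.519 and y=0.026 and descend guarded.

{"op": "arm_command", "data": {
  "steps": [
    [-1,-0.01,-0.07,0.3,0,0,0],
    [-1,-0.01,-0.07,0.4,0,0,0],
    [-1,-0.01,-0.07,0.4,0,0,0],
    [-1,-0.01,-0.07,0.4,0,0,0],
    [-1,-0.01,-0.07,0.4,0,0,0]
  ]
}}

```text
clock: 15.9
ee_pos: [0.5185, 0.0263, 0.1849]
ee_rot: [[0.077, 0.997, -0.001], [0.997, -0.077, -0.0], [-0.0, -0.001, -1.0]]
ft_force: [-0.0, -0.8, -0.8]
finger_gap: 0.174
finger_force: 78.2
```

```bash
python3 go.py .519 .026 .175 85.6
```

```text
shift [-0.011  0.02   0.395] turn [-0.009  0.002 -0.001]
15.9 [0.5185 0.0263 0.1849] [-0.04 -0.79 -0.8 ] [  0.2   0.2 113.7  -0.   66.1   4.6] 0.1744390949159797
```

{"op": "arm_command", "data": {
  "steps": [
    [-1,-0.01,0.02,0.1,0,0,0],
    [-1,-0.01,0.02,0.18,0,0,0],
    [-1,-0.01,0.02,0.26,0,0,0],
    [-1,-0.01,0.02,0.32,0,0,0],
    [-1,-0.01,0.02,0.32,0,0,0]
  ]
}}

```text
clock: 16.4
ee_pos: [0.5187, 0.026, 0.1765]
ee_rot: [[0.077, 0.997, -0.002], [0.997, -0.077, -0.0], [-0.0, -0.002, -1.0]]
ft_force: [0.6, -0.3, -1.2]
finger_gap: 0.173
finger_force: 78.2
```

No force with the tips at the slots. I'll continue in small steps.

{"op": "arm_command", "data": {
  "steps": [
    [-1,0,0,0.06,0,0,0],
    [-1,0,0,0.12,0,0,0],
    [-1,0,0,0.16,0,0,0],
    [-1,0,0,0.16,0,0,0]
  ]
}}

```text
clock: 16.8
ee_pos: [0.5188, 0.026, 0.1726]
ee_rot: [[0.077, 0.997, -0.001], [0.997, -0.077, -0.0], [-0.0, -0.001, -1.0]]
ft_force: [-0.2, -0.1, -1.3]
finger_gap: 0.176
finger_force: 78.2
```

{"op": "arm_command", "data": {
  "steps": [
    [-1,0,0,0.06,0,0,0],
    [-1,0,0,0.12,0,0,0],
    [-1,0,0,0.12,0,0,0]
  ]
}}

```text
clock: 17.1
ee_pos: [0.5187, 0.026, 0.1695]
ee_rot: [[0.077, 0.997, -0.001], [0.997, -0.077, -0.0], [-0.0, -0.001, -1.0]]
ft_force: [-0.3, 0.2, -1.4]
finger_gap: 0.173
finger_force: 78.2
```

{"op": "arm_command", "data": {
  "steps": [
    [-1,0,0,0.06,0,0,0],
    [-1,0,0,0.12,0,0,0],
    [-1,0,0,0.12,0,0,0]
  ]
}}

```text
clock: 17.4
ee_pos: [0.519, 0.0263, 0.1669]
ee_rot: [[0.077, 0.997, -0.001], [0.997, -0.077, 0.0], [0.0, -0.001, -1.0]]
ft_force: [0.5, 0.6, 0.2]
finger_gap: 0.174
finger_force: 78.2
```

{"op": "arm_command", "data": {
  "steps": [
    [-1,0,0,0.06,0,0,0],
    [-1,0,0,0.1,0,0,0],
    [-1,0,0,0.1,0,0,0]
  ]
}}

```text
clock: 17.7
ee_pos: [0.5192, 0.0263, 0.1646]
ee_rot: [[0.077, 0.997, -0.0], [0.997, -0.077, 0.0], [0.0, -0.0, -1.0]]
ft_force: [0.4, 1.9, 0.7]
finger_gap: 0.169
finger_force: 78.4
```

{"op": "arm_command", "data": {
  "steps": [
    [-1,0.02,0,0.04,0,0,0],
    [-1,0.03,0,0.08,0,0,0],
    [-1,0.03,0,0.08,0,0,0]
  ]
}}

```text
clock: 18.0
ee_pos: [0.5192, 0.0267, 0.1626]
ee_rot: [[0.077, 0.997, -0.0], [0.997, -0.077, -0.0], [-0.0, -0.0, -1.0]]
ft_force: [-0.1, 1.8, 1.2]
finger_gap: 0.176
finger_force: 78.7
```

{"op": "arm_command", "data": {
  "steps": [
    [-1,0,0,0.04,0,0,0],
    [-1,0,0,0.08,0,0,0],
    [-1,0,0,0.08,0,0,0]
  ]
}}

```text
clock: 18.3
ee_pos: [0.5195, 0.0267, 0.161]
ee_rot: [[0.077, 0.997, 0.0], [0.997, -0.077, -0.0], [-0.0, 0.0, -1.0]]
ft_force: [0.4, 1.7, 4.3]
finger_gap: 0.173
finger_force: 79.0
```

{"op": "arm_command", "data": {
  "steps": [
    [-1,0.02,0,0.04,0,0,0],
    [-1,0.02,0,0.08,0,0,0],
    [-1,0.02,0,0.08,0,0,0]
  ]
}}

```text
clock: 18.6
ee_pos: [0.5199, 0.027, 0.1596]
ee_rot: [[0.077, 0.997, 0.001], [0.997, -0.077, -0.001], [-0.0, 0.001, -1.0]]
ft_force: [-0.3, 0.8, 6.4]
finger_gap: 0.174
finger_force: 79.6
```

{"op": "arm_command", "data": {
  "steps": [
    [-1,0,0,0.03,0,0,0],
    [-1,0,0,0.06,0,0,0],
    [-1,0,0,0.06,0,0,0]
  ]
}}

```text
clock: 18.9
ee_pos: [0.5202, 0.0271, 0.1589]
ee_rot: [[0.077, 0.997, 0.002], [0.997, -0.077, -0.0], [-0.0, 0.002, -1.0]]
ft_force: [-2.3, 1.2, 11.2]
finger_gap: 0.173
finger_force: 80.1
```

{"op": "arm_command", "data": {
  "steps": [
    [-1,0,0,0.03,0,0,0],
    [-1,0,0,0.06,0,0,0],
    [-1,0,0,0.06,0,0,0]
  ]
}}

```text
clock: 19.2
ee_pos: [0.5204, 0.0271, 0.1581]
ee_rot: [[0.077, 0.997, 0.002], [0.997, -0.077, -0.0], [-0.0, 0.002, -1.0]]
ft_force: [-1.9, 1.1, 14.6]
finger_gap: 0.172
finger_force: 80.5
```

{"op": "arm_command", "data": {
  "steps": [
    [-1,0,0,0.03,0,0,0],
    [-1,0,0,0.05,0,0,0],
    [-1,0,0,0.05,0,0,0]
  ]
}}

```text
clock: 19.5
ee_pos: [0.5207, 0.0271, 0.1576]
ee_rot: [[0.077, 0.997, 0.003], [0.997, -0.077, -0.0], [-0.0, 0.003, -1.0]]
ft_force: [-3.6, 0.8, 16.3]
finger_gap: 0.171
finger_force: 80.9
```

{"op": "arm_command", "data": {
  "steps": [
    [-1,0,-0.03,0.03,0,0,0],
    [-1,0,-0.03,0.05,0,0,0],
    [-1,0,-0.03,0.05,0,0,0]
  ]
}}

```text
clock: 19.8
ee_pos: [0.5206, 0.0272, 0.1552]
ee_rot: [[0.077, 0.997, 0.005], [0.997, -0.077, -0.0], [0.0, 0.005, -1.0]]
ft_force: [0.7, 1.1, 10.5]
finger_gap: 0.174
finger_force: 79.7
```

{"op": "arm_command", "data": {
  "steps": [
    [-1,0,0,0.03,0,0,0],
    [-1,0,0,0.05,0,0,0],
    [-1,0,0,0.05,0,0,0]
  ]
}}

```text
clock: 20.1
ee_pos: [0.5207, 0.0272, 0.1551]
ee_rot: [[0.077, 0.997, 0.004], [0.997, -0.077, -0.0], [0.0, 0.004, -1.0]]
ft_force: [-1.1, 1.8, 15.5]
finger_gap: 0.172
finger_force: 80.8
```

The force dropped 16→10.5 N with a 2.4 mm jump, and the rim is now at deck level. I'll press a little more to be sure of the second side, then do a gentle tug test.

{"op": "arm_command", "data": {
  "steps": [
    [-1,0,0,0.03,0,0,0],
    [-1,0,0,0.06,0,0,0],
    [-1,0,0,0.06,0,0,0]
  ]
}}

```text
clock: 20.4
ee_pos: [0.5207, 0.0272, 0.1551]
ee_rot: [[0.077, 0.997, 0.005], [0.997, -0.077, -0.0], [0.0, 0.005, -1.0]]
ft_force: [-4.5, 2.1, 22.5]
finger_gap: 0.175
finger_force: 81.7
```

{"op": "arm_command", "data": {
  "steps": [
    [-1,0,0,-0.1,0,0,0],
    [-1,0,0,-0.2,0,0,0],
    [-1,0,0,-0.27,0,0,0],
    [-1,0,0,-0.27,0,0,0]
  ]
}}

```text
clock: 20.8
ee_pos: [0.5202, 0.0272, 0.1562]
ee_rot: [[0.077, 0.997, 0.004], [0.997, -0.077, -0.0], [-0.0, 0.004, -1.0]]
ft_force: [7.8, 2.1, -4.9]
finger_gap: 0.173
finger_force: 79.6
```

```bash
python3 -c "
from h import *
s=ctrl.get_state();print(s['ee_pos'],s['ft_force'],s['torque'])"
```

```text
[0.52016474 0.02715976 0.15624691] [ 7.75814773  2.08070859 -4.91521267] [ 0.2662286  -1.35605138 -0.04511146]
```

{"op": "arm_command", "data": {
  "steps": [
    [-1,0,-0.02,-0.05,0,0,0],
    [-1,0,-0.02,-0.08,0,0,0],
    [-1,0,-0.02,-0.08,0,0,0]
  ]
}}

```text
clock: 21.1
ee_pos: [0.5199, 0.0272, 0.1564]
ee_rot: [[0.077, 0.997, 0.004], [0.997, -0.077, -0.0], [-0.0, 0.004, -1.0]]
ft_force: [12.9, 0.9, -15.9]
finger_gap: 0.172
finger_force: 78.6
```

{"op": "arm_command", "data": {
  "steps": [
    [-1,0,0,0.06,0,0,0],
    [-1,0,0,0.08,0,0,0],
    [-0.5,0,0,0.08,0,0,0],
    [0,0,0,0.08,0,0,0],
    [0.4,0,0,0.08,0,0,0],
    [0.4,0,0,0.08,0,0,0],
    [0.4,0,0,-2,0,0,0],
    [0.4,0,0,-4,0,0,0],
    [0.4,0,0,-6,0,0,0],
    [0.4,0,0,-6,0,0,0],
    [0.4,0,0,-6,0,0,0]
  ]
}}

```text
clock: 22.2
ee_pos: [0.519, 0.0273, 0.3113]
ee_rot: [[0.077, 0.997, 0.004], [0.997, -0.077, -0.0], [0.0, 0.004, -1.0]]
ft_force: [-0.3, 0.5, -0.5]
finger_gap: 0.703
finger_force: 0.0
```

```bash
python3 go.py .45 -.3 .3 85.6
```

```text
shift [-13.265  -1.746   0.446] turn [ 0.045 -0.    -0.001]
22.2 [0.519  0.0273 0.3113] [-0.33  0.5  -0.54] [  0.3  -4.4 104.7  -0.   79.4   4.7] 0.7029825433336175
```

The cover held against a 16 N tug with only 0.2 mm of give. I'll move aside for one last look.

{"op": "arm_command", "data": {
  "steps": [
    [0.4,-12,-1,0,0,0,0],
    [0.4,-12,-1,0,0,0,0],
    [0.4,-12,-1,0,0,0,0],
    [0.4,-12,-1,0,0,0,0],
    [0.4,-12,-1,0,0,0,0],
    [0.4,-12,-1,0,0,0,0],
    [0.4,-12,-1,0,0,0,0],
    [0.4,-12,-1,0,0,0,0],
    [0.4,-12,-1,0,0,0,0]
  ]
}}

```text
clock: 23.1
ee_pos: [0.4694, -0.2686, 0.3072]
ee_rot: [[0.077, 0.997, -0.003], [0.997, -0.077, 0.002], [0.002, -0.003, -1.0]]
ft_force: [0.8, 0.6, -0.8]
finger_gap: 0.694
finger_force: 0.0
```

```bash
sed -i 's/^st=.*/sys.exit()/' w.py; python3 w.py z.png
```

```text
(no output)
```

View pics/z.png

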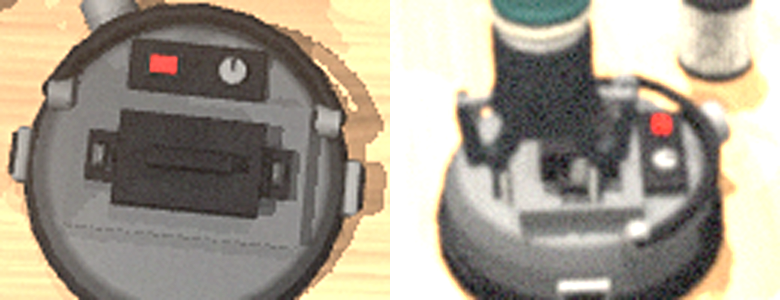

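The top view shows the cover seated and aligned at about (190,160), with a hook through each slot at about (100,155) and (278,172). I'm handing it in.

```bash
python3 -c "
from station import ctrl;print(ctrl.finish_job())"
```

```text
the job is handed in; nothing more can be done
None
```

The filter is in the pocket and the cover is snapped down over both hooks: the force dropped at about 16 N, I pressed to at most about 23 N, and the cover then held against a 16 N upward tug. I handed the job in at about 23 s, but `finish_job()` returned no verdict.

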